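Hold a varnish sample in the curing lamp

ROBOT

A 6-joint arm with a two-finger parallel gripper is mounted at the origin on a cart in front of the work surface, level with it; the furniture and walls round the work are solid. World frame = base frame: x ahead of the robot, y to its left, z up, the work surface at z = 0. Lengths are in mm, angles in rad, forces in N, time in s.
With the tool pointing down it reaches from about 275 to 1000 mm from the base axis. Payload 8.4 kg.
Tool frame: the origin (TCP) lies between the finger pads; the fingertips stand r.finger_overhang ahead of it and the grasp point (between the pads) is the TCP (r.finger_overhang is the distance from the TCP to the fingertips, in mm); z points along the fingers, y is the line along which they close (so a half turn about z gives the same grasp; the last joint's range is limited). The gripper opens to 85 mm and grips with 20 to 120 N. Pads are 22 mm wide; open, the fingers measure 114 mm over their backs; the gripper's body (76 mm by 85 mm) begins 54 mm behind the grasp point. The pads swing forward as they close: fully open they stand 13 mm farther back than shut.
Start: joints at [1.123, 0.353, 1.633, -0, 1.155, -0.002], TCP at [269.486, 563.919, 250.281] pointing down, gripper open.
Joint ranges: [-2.63, 2.63], [-0.92, 2.1], [0.06, 2.66], [-1.3, 4.44], [0, 2.69], [-3.02, 3.02]. Speed limits (rad/s): [2.22, 2.22, 2.79, 3.14, 3.14, 3.14].

INTERFACE

Orientations are given as [roll, pitch, yaw] about the fixed x, y, z axes, in that order (R = Rz(yaw) Ry(pitch) Rx(roll)).
In Python, from rig import r, cams, sign_off gives the robot as it stands.
- The arm moves only by the shell command python3 -m crank 'ROWS' [FORCE]. ROWS is JSON, a list of rows, each a list of 7 numbers: the shift along the tool's x, y, z in m, then the turn, a rotation vector about the tool's x, y, z in rad, then the closure, from 0 (fully open) to 1 (shut). In form: [[dx, dy, dz, ax, ay, az, gripper], ...]. A call has 1 to 5 rows; each row is the pose to reach, as a shift and turn from the pose commanded when the call began, along the tool's axes at that moment; what a row does not reach only later rows make up. A row lasts 1/10 s, in which the tool goes at most 50 mm and 8.59 degrees, less where a joint would pass 70% of its speed; a pose out of reach is approached as far as the arm can. A call with a gripper value outside its range is refused whole. The fingers move at their own pace and stop on an object; FORCE is the grip in N (left out, the last holds). Time passes only in rows, so rows that repeat a pose let the fingers close. It gives the time, the measured TCP pose, the force, the opening and the grip force at its end, in the units of the state.
- r.sense(): the state, without advancing time (a new reading comes with each control period).
- cams.grab_frame(name): name is "side" or "top"; returns a dict with "image" (420x560x3 uint8, red, green, blue), "fx", "fy", "cx", "cy" (pixels), "position" and "orientation" of the camera in the world. Camera axes: x right, y down, z forward; pixel columns grow to the right and rows downward; lengths in mm; the calibration is good to about 2 mm. A picture is of the moment at which its call begins. There is no depth.
- sign_off(): hands the job in; it is judged then, once.
The state is a dict: "clock": time; "qpos": joint angles; "qvel": joint speeds; "joint_efforts": joint torques, N m; "eef_pos": TCP position; "tcp_rot": TCP orientation; "contact_force": force on the tool from outside, world axes, zero at the start; "wrist_torque": the same for the moment, N m; "opening": opening from 0.0 (shut) to 1.0 (fully open); "grasp_force": force on a finger pad.
Only numpy, scipy, OpenCV 4.12 (cv2) and the standard library are available. Lean on these libraries where they do the work, as an engineer would, in place of code of your own. Each camera call takes 0.05 s, during which the arm holds its last target. There are 200 camera calls.

TASK

First put the short sample paddle away: lay it flat in the empty short compartment of the wooden tray and let go. Then take the long paddle from the tray, pass its blade tip first through the slot-like window of the white curing lamp, and finish while still holding it there, level, about 5 to 6 cm of the blade inside and not pressing on the window. Leave the dropper bottle, the pastille tin and the eraser where they are.

Things in the scene. Friction and masses are not known exactly. Their poses are not given: they have to be found in the camera images.
- short_paddle: Short sample paddle, 90 mm long, about 45 g, lying flat on the table in front of the lamp at the start: aluminium blade 32 wide, 6 thick, with a black upright grip fin on it (10 thick in y, 30 long in x, from 6 to 52 above the underside). Origin: on the underside below the middle of the fin; x along the blade to the rounded tip, z up. Blade from x = -25 to x = +65 (tip). Sizes in mm.
- long_paddle: Long sample paddle, 140 mm long, about 60 g, lying in the tray's long compartment, tip to the tray's +x: aluminium blade 32 wide, 6 thick, with a black upright grip fin on it (10 thick in y, 30 long in x, from 6 to 52 above the underside). Origin: on the underside below the middle of the fin; x along the blade to the rounded tip, z up. Blade from x = -25 to x = +115 (tip). Sizes in mm.
- tray: Fixed wooden tray, 162 x 128 mm (x, y), floor 4 mm thick, walls 14 mm high over all. Origin: centre of its underside; x along the compartments. Two compartments 40 mm wide, middle lines at y = +38 (short one, x = -75 to +25) and y = -38 (long one, x = -75 to +75), a 36 mm wide deck between them at wall height.
- short_bay (a point): Centre of the floor of the tray's short compartment (x = -25, y = +38, z = 4 mm in the tray); axes as the tray's. The short paddle may lie in it either way round.
- short_paddle_mid (a point): Middle of the short paddle's underside, 20 mm ahead of its origin along its x.
- lamp: Fixed hollow white curing lamp, 110 x 110 x 72 mm. Origin: centre of its underside; its x points from the window face into the box, z up. The inside is empty for 106 mm behind the window face.
- lamp_window (a point): Centre of the window, in the lamp's front face (x = -55, z = 36 mm in the lamp); axes as the lamp's. A level slot 36 wide (y), 10 high (z) in a 4 mm wall: 2 mm clearance all round the blade. A grey bezel stands 9 mm out in front of it and flares at 30 degrees to about 46 x 20 mm. The blade goes in along the lamp's +x.
- long_paddle_tip (a point): Middle of the long paddle's blade tip: x = 115 mm, 3 mm above the underside; axes as the paddle's.
- dropper_bottle: Small dropper bottle, black cap, 22 mm across and 67 mm high, standing between tray and lamp, to be left alone. Origin: centre of its underside.
- mint_tin: Small oblong pastille tin, 36 x 64 x 17 mm, right of the lamp, to be left alone. Origin: centre of its underside.
- eraser_box: Eraser in its paper sleeve, 31 x 66 x 20 mm, at the near right of the work, to be left alone. Origin: centre of its underside.
Mind the look-alikes: they are no part of the job. What is shaped like the long_paddle but blue is not meant.

How it is judged:
By the outcome, as a careful person would: the job done as asked, in the order asked, and still so for the second after the job is handed in, while the arm keeps its last pose, push and grip.
It also fails if it takes over 67 s, if anything falls off the work surface, if the arm or the gripper's body presses on something with over 40 N, if the wrist force passes 120 N, or if a joint passes its speed limit or range.

## Working session

There is one attempt and no reset: what is moved stays moved. The work goes in short steps, Python scripts to look and compute and a shell command to move; the robot and the scene stay as the last step left them, time stands still between calls to the robot, and variables do not carry over. Pictures are saved under pics/ and viewed, at most 10 in all, crops included, and the job is handed in when it is done.

```bash
ls; mkdir -p pics
python3 - <<'E'
from rig import r,cams
import cv2
print(r.finger_overhang, r.sense())
for n in("side","top"):
    f=cams.grab_frame(n); cv2.imwrite(f"pics/{n}0.png",f["image"][:,:,::-1])
    print({k:v for k,v in f.items() if k!="image"})
E
```

```text
pics
19.0 {'clock': 0.0, 'qpos': array([ 1.12259665e+00,  3.53637717e-01,  1.63415429e+00, -1.05155097e-05,
        1.15518438e+00, -2.40469134e-03]), 'qvel': array([ 5.87383055e-04,  1.97788688e-05, -8.90489313e-04, -3.93737573e-04,
        4.96231770e-04,  1.29558798e-04]), 'joint_efforts': array([ 7.13253685e-04, -6.05248690e+01, -3.42073131e+01, -3.39630412e-05,
        9.56898060e-03,  2.37717319e-05]), 'eef_pos': array([269.29245616, 563.50411817, 249.55954723]), 'tcp_rot': array([-3.14020890e+00,  6.28695689e-06,  2.69580192e+00]), 'contact_force': array([-0.18445737,  1.08584704,  0.03707089]), 'wrist_torque': array([ 0.0156608 , -0.00776867, -0.01420851]), 'grasp_force': 0.0, 'opening': 0.99915516712382}
{'fx': 406.62355819338575, 'fy': 406.62355819338575, 'cx': 275.7178390613542, 'cy': 208.2218624167712, 'position': array([557.99194228, 695.44289314, 721.56400901]), 'orientation': array([-2.28783782,  0.01062522, -3.09376792])}
{'fx': 468.41861386238975, 'fy': 468.41861386238975, 'cx': 285.7650857726024, 'cy': 201.40177984092912, 'position': array([ 322.20247381,  -63.6502748 , 1256.28973509]), 'orientation': array([-2.93032491,  0.00334759, -1.49611378])}
```

View pics/side0.png

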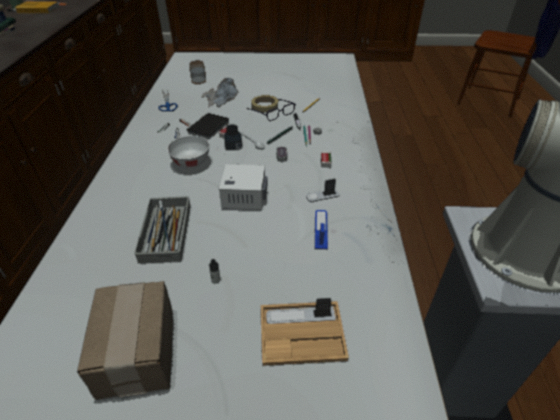

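View pics/top0.png

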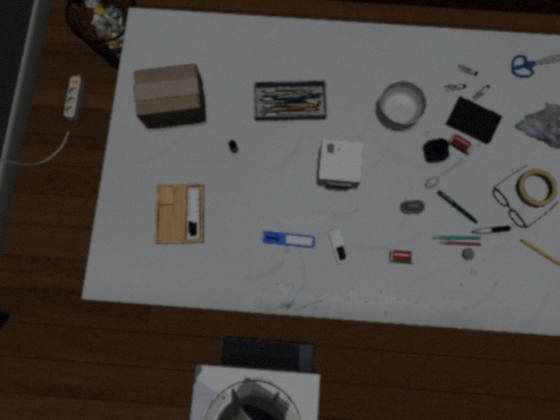

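The side view shows the white lamp at (243,187), the short paddle at (323,193) with its black fin at (330,186), the blue look-alike at (321,230), the tray at (303,332) and the long paddle's fin at (323,307). In the top view, the lamp is at (340,163) with its bezel at (338,185), the short paddle at (338,245), the blue one at (289,240), the tray at (180,213), the long paddle at (193,213) and the bottle at (233,146).

Candidates, in top-view pixels:
- **Short paddle:** the bare-metal one at (338,245). The red and white box at (401,256) is not it.
- **Long paddle:** the one in the tray at (193,213). The blue one at (289,240) is excluded.

Next I'll make one composite of close crops to check this choice.

```bash
cat > h.py <<'E'
import numpy as np, cv2
from scipy.spatial.transform import Rotation as R
from rig import r,cams
def cam(n):
    f=cams.grab_frame(n); f["R"]=R.from_euler("xyz",f["orientation"]).as_matrix(); f["bgr"]=f["image"][:,:,::-1].copy(); return f
def ray(f,px,z):
    px=np.atleast_2d(px).astype(float)
    d=np.c_[(px[:,0]-f["cx"])/f["fx"],(px[:,1]-f["cy"])/f["fy"],np.ones(len(px))]@f["R"].T
    return f["position"]+d*((z-f["position"][2])/d[:,2])[:,None]
def proj(f,P):
    c=(np.atleast_2d(P)-f["position"])@f["R"]
    return np.c_[f["fx"]*c[:,0]/c[:,2]+f["cx"],f["fy"]*c[:,1]/c[:,2]+f["cy"]]
def tri(f,p,g,q):
    A=[];b=[]
    for c,x in((f,p),(g,q)):
        d=c["R"]@np.array([(x[0]-c["cx"])/c["fx"],(x[1]-c["cy"])/c["fy"],1]);d/=np.linalg.norm(d)
        M=np.eye(3)-np.outer(d,d);A.append(M);b.append(M@c["position"])
    return np.linalg.solve(sum(A),sum(b))
def crop(f,x,y,w,h,k):
    return cv2.resize(f["bgr"][y:y+h,x:x+w],None,fx=k,fy=k,interpolation=cv2.INTER_CUBIC)
E
python3 - <<'E'
from h import *
t,s=cam("top"),cam("side")
a=np.hstack([crop(t,145,170,80,60+20,5)[:300],crop(t,310,135,80,60,5)])
a=np.hstack([crop(t,150,178,66,75,4),crop(t,312,135,60,60,5),crop(t,318,225,47,60,5)][0:1]+[crop(t,312,135,56,60,5),crop(t,322,222,50,60,5)])
b=np.hstack([crop(s,255,290,100,75,4),crop(s,212,155,60,60,5)[:300],crop(s,300,170,20*1,60,5)])
im=np.zeros((600,800,3),np.uint8)
im[:a.shape[0],:min(800,a.shape[1])]=a[:300,:800]
im[300:,:b.shape[1]]=b[:300,:800]
cv2.imwrite("pics/c1.png",im)
E
```

```text
(no output)
```

View pics/c1.png

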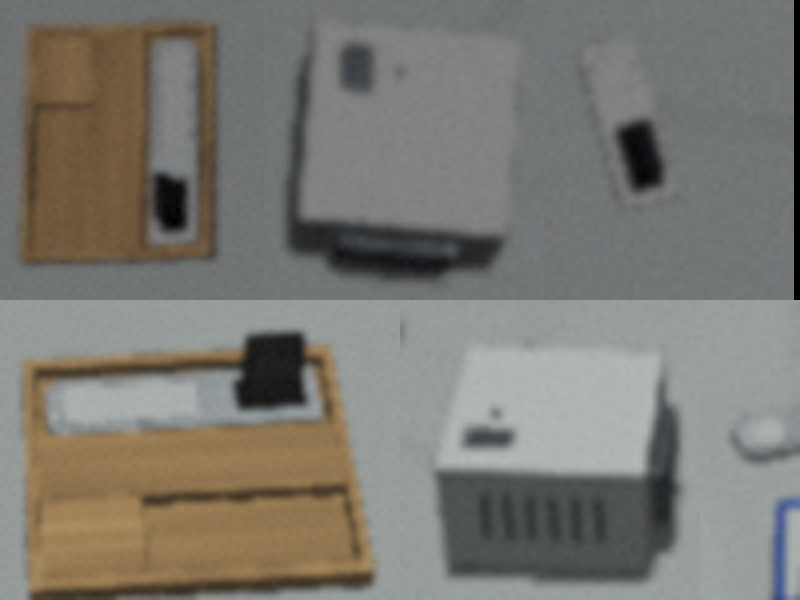

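The crops confirm the choice: the aluminium short paddle is at top (338,245) with its fin toward the robot, and the long paddle's blade points to the tray's +x. The short bay is empty and lies to the left. The lamp's window bezel faces the robot. Now I'll measure these.

```bash
cat > m.py <<'E'
from h import *
def blob(m,box):
    x,y,w,h=box; k=np.zeros(m.shape,np.uint8);k[y:y+h,x:x+w]=255
    cs,_=cv2.findContours(cv2.bitwise_and(m.astype(np.uint8)*255,k),cv2.RETR_EXTERNAL,cv2.CHAIN_APPROX_NONE)
    return max(cs,key=cv2.contourArea)
def cen(c): M=cv2.moments(c); return np.array([M["m10"]/M["m00"],M["m01"]/M["m00"]])
def quad(c):
    h=cv2.convexHull(c)
    for e in np.arange(1,20,.25):
        a=cv2.approxPolyDP(h,e,True)
        if len(a)==4:return a[:,0].astype(float)
E
python3 - <<'E'
from m import *
np.set_printoptions(precision=1,suppress=True)
t,s=cam("top"),cam("side")
g={k:cv2.GaussianBlur(f["bgr"],(3,3),0) for k,f in(("t",t),("s",s))}
gray={k:v.max(2) for k,v in g.items()}
for nm,bt,bs in(("short",(325,225,30,45),(318,172,25,28)),("long",(180,215,25,28),(308,292,28,28))):
    ct=blob(gray["t"]<55,bt);cs=blob(gray["s"]<55,bs)
    print(nm,cen(ct),cv2.contourArea(ct),cen(cs),cv2.contourArea(cs),"fin",tri(t,cen(ct),s,cen(cs)),"top@29",ray(t,cen(ct),29)[0],"side@29",ray(s,cen(cs),29)[0],cv2.minAreaRect(ct))
# tray
for k,f,b in(("t",t,(145,175,70,80)),("s",s,(250,285,110,90))):
    v=g[k].astype(int); c=blob((v[...,2]-v[...,0])>25,b); q=quad(c); P=ray(f,q,14)
    print("tray",q.tolist(),"\n",P,P.mean(0),[np.linalg.norm(P[i]-P[i-1]) for i in range(4)])
print("lamp gray top crop",gray["t"][140:200:4,340], gray["t"][160,310:375:4]); print(gray["s"][160:215:4,240],gray["s"][175,212:275:4])
print("pad", gray["t"][226:266:2,326:352:2])
E
```

```text
short [340.8 252.5] 55.0 [329.3 187. ] 99.0 fin [ 459.4 -194.1   26.9] top@29 [ 458.7 -193.8   29. ] side@29 [ 460.1 -191.6   29. ] ((340.8679504394531, 252.53775024414062), (11.675647735595703, 6.043863773345947), 74.05460357666016)
long [192.  228.1] 65.0 [322.6 307.3] 204.5 fin [494.  202.7  27.6] top@29 [493.9 202.3  29. ] side@29 [494.  203.7  29. ] ((192.0, 228.0), (12.0, 6.0), 90.0)
tray [[202.0, 184.0], [202.0, 240.0], [156.0, 242.0], [157.0, 186.0]] 
 [[619.2 192.6  14. ]
 [466.1 175.3  14. ]
 [451.7 297.1  14. ]
 [604.5 314.7  14. ]] [535.4 244.9  14. ] [np.float64(123.03182221109881), np.float64(154.0835496504243), np.float64(122.59664245571936), np.float64(153.87095213456053)]
tray [[337.0, 302.0], [346.0, 359.0], [262.0, 362.0], [261.0, 305.0]] 
 [[462.  178.5  14. ]
 [453.7 305.4  14. ]
 [609.  317.9  14. ]
 [620.3 192.3  14. ]] [536.2 248.5  14. ] [np.float64(158.8486325454484), np.float64(127.22472412799436), np.float64(155.7556615911461), np.float64(126.04178862146722)]
lamp gray top crop [119 131 123 129 131 131 130 129 130 131  93  61  34 109 117] [117 117  75 128 
[... 581 characters left out ...]
22 128 130 128 129 125 118 117 118 117]
 [117 117 113 119 128 129 129 130 128 118 115 116 117]
 [117 117 111 113 127 129 127 122 120 116 113 115 115]
 [118 118 116 110 123 116  95  73  72 105 115 115 116]
 [117 119 117 113 118  88  36  23  36  91 113 117 117]
 [119 119 117 111 112  87  27  14  26  74 112 116 118]
 [119 118 117 114 110 100  41  13  18  57 105 115 118]
 [117 118 117 115 109 110  60  16  14  41  96 115 118]
 [117 117 116 117 112 112  79  22   9  33  94 117 118]
 [117 117 117 118 113 110  94  40  29  55 104 119 118]
 [119 118 118 117 115 106 110  88  94 107 117 118 117]
 [117 118 118 118 116 110 115 113 117 115 115 113 116]
 [115 117 119 118 116 114 113 111 115 117 117 117 117]]
```

Run:
```python
from m import *
np.set_printoptions(precision=3,suppress=True)
t,s=cam("top"),cam("side")
G={k:cv2.GaussianBlur(f["bgr"],(3,3),0).max(2) for k,f in(("t",t),("s",s))}
for k,f,b,th in(("t",t,(312,135,60,60),124),("s",s,(212,155,60,50),167)):
    c=blob(G[k]>th,b); q=quad(c); P=ray(f,q,72)
    print("lamp",cv2.contourArea(c),q.tolist(),"\n",P,P.mean(0),[np.linalg.norm(P[i]-P[i-1]) for i in range(4)],
     [np.arctan2(*(P[i]-P[i-1])[[1,0]]) for i in range(4)])
    R_=cv2.minAreaRect(ray(f,c[:,0],72)[:,:2].astype(np.float32)); print("rect",R_)
c=blob(G["t"]>121,(322,225,26,20)); P=ray(t,c[:,0],6)[:,:2].astype(np.float32); print("blade tip part",cv2.minAreaRect(P),P[P[:,0].argmax()],cv2.fitLine(P,2,0,.01,.01).T)
# bezel dark in top view
c=blob(G["t"]<58,(320,178,45,18)); print("bezel",cv2.minAreaRect(c),cen(c))
print(G["t"][176:194,322:362:2])
# bezel in side view
print(G["s"][165:212:2,258:284:1])
```

```text
lamp 1380.5 [[324.0, 140.0], [362.0, 144.0], [359.0, 179.0], [321.0, 176.0]] 
 [[ 749.273 -129.703   72.   ]
 [ 745.522 -230.899   72.   ]
 [ 648.982 -226.988   72.   ]
 [ 649.763 -127.582   72.   ]] [ 698.385 -178.793   72.   ] [np.float64(99.53253910592606), np.float64(101.26590895984616), np.float64(96.61898477696435), np.float64(99.40953398232332)] [np.float64(-0.021312044982651497), np.float64(-1.6078493227309714), np.float64(3.1011028106921597), np.float64(1.5629377791102417)]
rect ((699.3558349609375, -179.05477905273438), (103.43415069580078, 103.7572021484375), 88.79159545898438)
lamp 866.0 [[263.0, 166.0], [259.0, 188.0], [220.0, 186.0], [226.0, 164.0]] 
 [[ 644.087 -224.415   72.   ]
 [ 647.409 -126.22    72.   ]
 [ 749.486 -131.108   72.   ]
 [ 747.793 -230.64    72.   ]] [ 697.194 -178.096   72.   ] [np.float64(103.89320018378123), np.float64(98.25098647492632), np.float64(102.19367100945212), np.float64(99.5463016333202)] [np.float64(3.0816385207910013), np.float64(1.5369724712283044), np.float64(-0.04784878633969598), np.float64(-1.587801958950892)]
rect ((697.90588378
[... 3836 characters left out ...]
59 158 157
  157 157 158 158 158 158 158 157]
 [ 82  81  79  73  67  65  66  72  91 121 145 156 158 158 158 158 157 157
  157 157 157 157 157 157 157 157]
 [ 83  82  80  75  70  69  71  81 104 130 149 156 158 157 157 158 158 158
  158 158 158 158 158 158 158 158]
 [ 83  83  80  77  80  92 106 120 137 150 157 158 157 157 158 158 157 157
  157 158 158 158 157 157 158 158]
 [ 81  81  81  86 102 126 145 154 157 158 158 158 158 158 158 157 157 158
  158 158 158 158 159 159 159 158]
 [ 74  76  82  98 121 140 152 157 158 157 157 157 158 158 158 157 157 157
  158 158 158 158 158 158 158 158]
 [117 118 124 136 148 155 157 158 158 158 158 158 158 159 159 158 157 157
  158 158 158 158 159 159 160 159]]
```

```bash
cat > go.py <<'E'
import sys
from h import *
s=r.sense(); x,y,z,yaw=map(float,sys.argv[1:5])
M=R.from_euler("xyz",s["tcp_rot"]); T=R.from_euler("xyz",[np.pi,0,yaw])
d=M.as_matrix().T@(np.array([x,y,z])-s["eef_pos"])/1000; a=(M.inv()*T).as_rotvec()
print("t %.2f pos"%s["clock"],s["eef_pos"].round(1),"rot",s["tcp_rot"].round(4),"F",s["contact_force"].round(1),"op %.3f gf %.1f"%(s["opening"],s["grasp_force"]),"| d",d.round(4),"a",a.round(4))
E
python3 go.py 459.4 -193.5 200 0.32
python3 -m crank '[[-0.1,-0.12,0,0,0,0.47,0],[-0.2,-0.24,0,0,0,0.7,0],[-0.2,-0.24,0,0,0,0.7,0],[-0.2,-0.24,0,0,0,0.7,0],[-0.2,-0.24,0,0,0,0.7,0]]' 60
python3 go.py 459.4 -193.5 200 0.32
```

```text
t 0.40 pos [269.5 563.9 250.2] rot [-3.1414  0.      2.6958] F [0.4 0.7 1.1] op 0.996 gf 0.0 | d [-0.4979 -0.6014  0.0503] a [-0.0000e+00  2.0000e-04  2.3758e+00]
clock: 0.9
eef_pos: [331.2, 319.9, 250.4]
tcp_rot: [3.141, -0.0, 1.991]
contact_force: [0.8, -0.5, -0.4]
opening: 0.999
grasp_force: 0.0
t 0.90 pos [331.2 319.9 250.4] rot [ 3.141  -0.      1.9906] F [ 0.8 -0.5 -0.4] op 0.999 gf 0.0 | d [-0.521  -0.0922  0.0503] a [ 4.0000e-04 -5.0000e-04  1.6706e+00]
```

```bash
python3 -m crank '[[-0.25,-0.044,0,0,0,0.75,0],[-0.25,-0.044,0,0,0,0.75,0],[-0.25,-0.044,0,0,0,0.75,0],[-0.25,-0.044,0,0,0,0.75,0],[-0.25,-0.044,0,0,0,0.75,0]]' >/dev/null
python3 go.py 459.4 -193.5 150 0.32
```

```text
t 1.40 pos [393.3  77.6 250.7] rot [ 3.1405e+00 -7.0000e-04  1.2399e+00] F [1.  0.7 0.4] op 1.000 gf 0.0 | d [-0.2349  0.1505  0.1007] a [ 7.000e-04 -1.100e-03  9.199e-01]
```

```bash
python3 -m crank '[[-0.235,0.15,0.05,0,0,0.92,0],[-0.235,0.15,0.05,0,0,0.92,0],[-0.235,0.15,0.05,0,0,0.92,0],[-0.235,0.15,0.05,0,0,0.92,0],[-0.235,0.15,0.05,0,0,0.92,0]]' >/dev/null
python3 go.py 459.4 -193.5 150 0.32
```

```text
t 1.90 pos [ 452.5 -161.7  206.1] rot [ 3.141e+00 -7.000e-04  4.892e-01] F [ 1.6  0.4 -0.2] op 0.999 gf 0.0 | d [-0.0089  0.0313  0.0561] a [ 0.0005 -0.0007  0.1692]
```

```bash
python3 -m crank '[[-0.009,0.031,0.056,0,0,0.17,0],[-0.009,0.031,0.056,0,0,0.17,0],[-0.009,0.031,0.056,0,0,0.17,0],[-0.009,0.031,0.056,0,0,0.17,0]]' >/dev/null
python3 go.py 459.4 -193.5 34 0.32
python3 - <<'E'
from h import *
cv2.imwrite("pics/s1.png",crop(cam("side"),270,120,100,100,6))
E
```

```text
t 2.30 pos [ 459.1 -190.2  150.7] rot [-3.141e+00  3.000e-04  3.285e-01] F [-0.1 -0.7 -0.8] op 0.997 gf 0.0 | d [-0.0008  0.0033  0.1167] a [-0.0006  0.0003  0.0085]
```

View pics/s1.png

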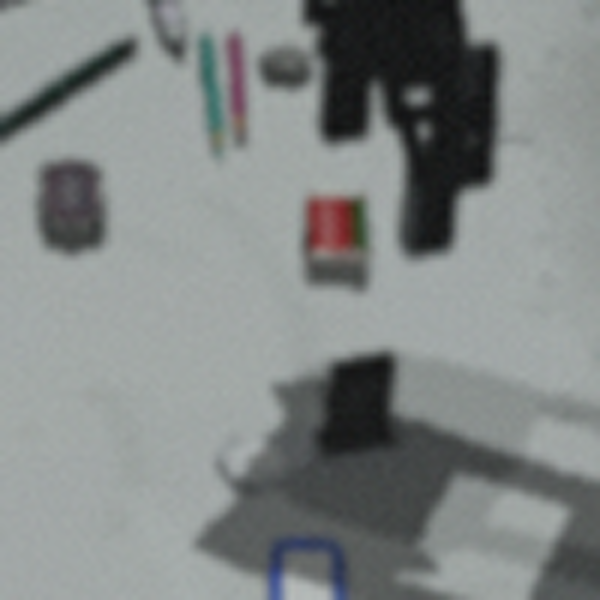

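The gripper hangs over the fin: fingertips at crop (345,135) and (428,250), fin at (358,400). That is consistent, so I'll descend and grip.

```bash
python3 -m crank '[[-0.001,0.003,0.045,0,0,0,0],[-0.001,0.003,0.08,0,0,0,0],[-0.001,0.003,0.1,0,0,0,0],[-0.001,0.003,0.117,0,0,0,0],[-0.001,0.003,0.117,0,0,0,0]]' >/dev/null
python3 go.py 459.4 -193.5 34 0.32
python3 -m crank '[[0,0,0,0,0,0,1],[0,0,0,0,0,0,1],[0,0,0,0,0,0,1],[0,0,0,0,0,0,1],[0,0,0,0,0,0,1]]' 50
python3 -m crank '[[0,0,0,0,0,0,1],[0,0,0,0,0,0,1],[0,0,0,0,0,0,1]]' >/dev/null
python3 go.py 459.4 -193.5 34 0.32
```

```text
t 2.85 pos [ 459.  -192.8   32.9] rot [-3.1407e+00  9.0000e-04  3.2880e-01] F [-0.8 -0.5 -0.2] op 0.999 gf 0.0 | d [ 0.0002  0.0008 -0.0011] a [-0.0009  0.0009  0.0088]
clock: 3.35
eef_pos: [459.4, -194.2, 33.6]
tcp_rot: [3.141, -0.001, 0.326]
contact_force: [0.7, -1.5, 0.2]
opening: 0.144
grasp_force: 0.0
t 3.65 pos [ 459.5 -194.3   33.6] rot [ 3.1412e+00 -5.0000e-04  3.2570e-01] F [-1.5  0.8  7.3] op 0.108 gf 49.4 | d [ 0.0002 -0.0007 -0.0004] a [ 0.0003 -0.0005  0.0057]
```

```bash
python3 -m crank '[[0,0,-0.02,0,0,0,1],[0,0,-0.05,0,0,0,1],[0,0,-0.09,0,0,0,1],[0,0,-0.12,0,0,0,1],[0,0,-0.12,0,0,0,1]]' >/dev/null
python3 go.py 487.4 280.3 130 0.10
python3 - <<'E'
from h import *
a=crop(cam("side"),250,100,100,100,4);b=crop(cam("top"),300,180,100,100,4)
cv2.imwrite("pics/s2.png",np.hstack([a,b]))
E
```

```text
t 4.15 pos [ 461.4 -195.1  156.9] rot [ 3.1371 -0.005   0.3257] F [-0.3 -0.9 -0.8] op 0.110 gf 48.7 | d [ 0.1766 -0.4423  0.0259] a [ 0.0039 -0.0055  0.2256]
```

View pics/s2.png

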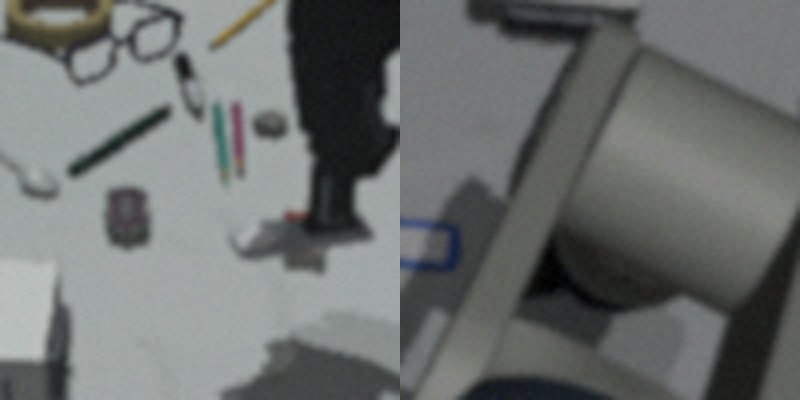

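The side view shows the short paddle held level, tip at crop (245,238). The arm hides it from the top camera. Before placing it I'll refine the tray pose from its edges in both views.

Run:
```python
from h import *
np.set_printoptions(precision=1,suppress=True,linewidth=200)
c,sn=np.cos(.1),np.sin(.1)
def W(x,y,z): return [536+c*x-sn*y,247+sn*x+c*y,z]
# intensity profile along tray y (at tray x=0 and -50) and along tray x (at y=+38,0), all cast to z=14 plane
for n in("top","side"):
    f=cam(n); g=f["bgr"].astype(np.float32)
    for nm,pts in (("y",[[W(x,y,14) for x in np.arange(-60,20,4)] for y in range(-74,75,2)]),("x",[[W(x,y,14) for y in np.arange(24,52,3)] for x in range(-92,93,2)])):
        P=proj(f,np.array(pts).reshape(-1,3)).astype(np.float32)
        v=cv2.remap(g,P[:,0],P[:,1],cv2.INTER_LINEAR)[:,0].reshape(len(pts),-1,3).mean(1)
        print(n,nm); print(" ".join(f"{(range(-74,75,2) if nm=='y' else range(-92,93,2))[i]}:{int(a[2])}/{int(a[2]-a[0])}" for i,a in enumerate(v)))
```

```text
top y
-74:113/-2 -72:110/-2 -70:102/0 -68:93/9 -66:88/21 -64:94/36 -62:99/42 -60:98/39 -58:93/28 -56:96/13 -54:105/3 -52:111/-1 -50:110/-3 -48:100/-2 -46:91/-2 -44:84/-1 -42:80/-1 -40:80/-1 -38:79/-1 -36:78/-1 -34:78/-1 -32:79/-1 -30:84/0 -28:91/1 -26:98/5 -24:100/13 -22:96/22 -20:93/33 -18:99/42 -16:108/49 -14:114/51 -12:116/52 -10:114/52 -8:114/52 -6:115/52 -4:116/53 -2:118/53 0:118/53 2:118/53 4:117/53 6:115/53 8:113/52 10:112/51 12:112/50 14:113/51 16:114/51 18:113/51 20:114/51 22:114/51 24:113/51 26:112/51 28:113/51 30:114/52 32:115/52 34:116/53 36:116/53 38:116/53 40:115/52 42:114/51 44:113/51 46:112/51 48:112/51 50:110/50 52:103/47 54:92/42 56:87/38 58:93/38 60:104/34 62:110/25 64:111/12 66:113/3 68:114/-1 70:114/-2 72:115/-2 74:114/-3
top x
-92:115/-3 -90:114/-3 -88:113/-3 -86:106/0 -84:98/6 -82:94/20 -80:103/37 -78:112/46 -76:116/50 -74:115/51 -72:114/52 -70:114/51 -68:113/51 -66:113/51 -64:113/51 -62:113/51 -60:114/52 -58:114/52 -56:114/51 -54:113/51 -52:113/51 -50:113/51 -48:113/51 -46:113/51 -44:113/51 -42:113/51 -40:113/51 -38:113/51 -36:112/51 -34:113/51 -32:113/51 -30:
[... 1662 characters left out ...]
44:151/67 -42:152/67 -40:153/68 -38:153/68 -36:153/68 -34:154/68 -32:154/68 -30:153/68 -28:152/67 -26:151/67 -24:151/67 -22:150/66 -20:151/67 -18:154/68 -16:154/69 -14:155/68 -12:154/68 -10:154/68 -8:154/68 -6:154/68 -4:155/68 -2:155/68 0:155/69 2:156/69 4:156/69 6:157/69 8:157/70 10:156/69 12:153/68 14:154/68 16:154/68 18:154/68 20:154/68 22:151/67 24:150/66 26:158/70 28:166/73 30:168/74 32:167/74 34:167/74 36:168/74 38:168/74 40:168/74 42:168/74 44:168/74 46:168/75 48:168/74 50:168/74 52:168/74 54:169/74 56:169/75 58:168/74 60:168/74 62:168/74 64:168/74 66:169/74 68:168/74 70:168/74 72:164/71 74:155/67 76:154/67 78:155/60 80:147/32 82:146/4 84:153/-4 86:156/-4 88:155/-4 90:155/-4 92:156/-4
```

```bash
python3 -m crank '[[0.005,-0.013,0,0,0,0.01,1],[0.018,-0.045,0,0,0,0.03,1],[0.033,-0.083,0,0,0,0.05,1],[0.048,-0.12,0,0,0,0.07,1],[0.063,-0.158,0,0,0,0.09,1]]' >/dev/null
python3 -m crank '[[0.01,-0.038,0,0,0,0.02,1],[0.02,-0.077,0,0,0,0.04,1],[0.03,-0.115,0,0,0,0.06,1],[0.04,-0.154,0,0,0,0.08,1],[0.05,-0.19,0,0,0,0.1,1]]' >/dev/null
python3 go.py 486.8 279.6 110 0.10
```

```text
t 5.35 pos [471.4 173.7 151.6] rot [3.141e+00 2.700e-03 1.353e-01] F [ 0.5  0.3 -0.2] op 0.108 gf 48.7 | d [ 0.0297 -0.1029  0.0415] a [0.0006 0.0027 0.0353]
```

```bash
python3 -m crank '[[0.01,-0.035,0.01,0,0,0.012,1],[0.02,-0.065,0.02,0,0,0.024,1],[0.027,-0.09,0.03,0,0,0.035,1],[0.03,-0.103,0.04,0,0,0.035,1],[0.03,-0.103,0.04,0,0,0.035,1]]' >/dev/null
python3 -m crank '[[0,0,0,0,0,0,1],[0,0,0,0,0,0,1]]' >/dev/null
python3 go.py 486.8 279.6 50 0.10
python3 - <<'E'
from h import *
cv2.imwrite("pics/s3.png",np.hstack([crop(cam("side"),240,230,120,140,4),crop(cam("top"),140,160,80,140,4)]))
E
```

```text
t 6.05 pos [488.1 277.1 113.1] rot [3.1411e+00 7.0000e-04 1.0020e-01] F [-0.3  0.1 -0.5] op 0.111 gf 48.8 | d [-0.001  -0.0026  0.0631] a [0.0005 0.0007 0.0002]
```

View pics/s3.png

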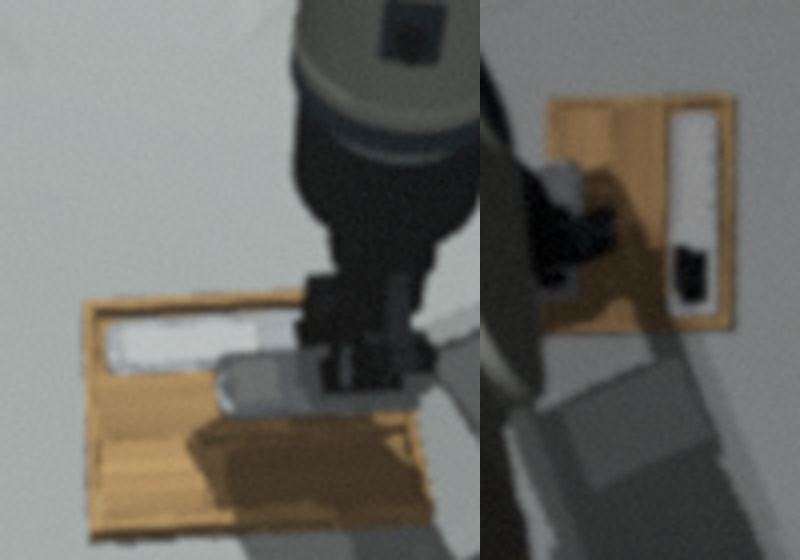

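Both views show the paddle level over the left compartment, blade tip at side (294.5,326) and top (160.5,200.5). I'll check the tip against the TCP to get the along-fin offset.

Run:
```python
from h import *
t,s=cam("top"),cam("side"); z=113-34+3
e=r.sense()["eef_pos"]; u=np.array([np.cos(.1),np.sin(.1)])
for f,p in((s,(294.2,326)),(t,(160.2,200.5))):
    P=ray(f,p,z)[0]; print(P, "ahead of TCP",(P-e)[:2]@u,"left",(P-e)[:2]@[-u[1],u[0]])
```

```text
[551.29465279 283.26955894  82.        ] ahead of TCP 62.96017120729162 left -0.6590580098034208
[551.59510273 280.72916107  82.        ] ahead of TCP 63.00550355122633 left -3.216759417638717
```

```bash
python3 -m crank '[[0,-0.0025,0.015,0,0,0,1],[0,-0.0025,0.032,0,0,0,1],[0,-0.0025,0.048,0,0,0,1],[0,-0.0025,0.058,0,0,0,1],[0,-0.0025,0.058,0,0,0,1]]' >/dev/null
python3 go.py 487.8 279.6 38 0.10
python3 -m crank '[[0,0,0.005,0,0,0,1],[0,0,0.01,0,0,0,1],[0,0,0.014,0,0,0,1],[0,0,0.016,0,0,0,1],[0,0,0.016,0,0,0,1]]' >/dev/null
python3 go.py 487.8 279.6 38 0.10
```

```text
t 6.75 pos [487.  280.2  53.3] rot [3.1404e+00 2.7000e-03 1.0080e-01] F [ 0.3 -0.6 -0.6] op 0.115 gf 48.8 | d [0.0008 0.0006 0.0153] a [0.0012 0.0027 0.0008]
t 7.25 pos [488.  280.7  39. ] rot [3.1415e+00 2.0000e-04 1.0080e-01] F [ 0.2 -0.4 -0.4] op 0.114 gf 48.8 | d [-0.0003  0.0011  0.001 ] a [0.0001 0.0002 0.0008]
```

```bash
python3 -m crank '[[0,0,0.0012,0,0,0,1],[0,0,0.0012,0,0,0,1],[0,0,0.0012,0,0,0,0.5],[0,0,0.0012,0,0,0,0.5],[0,0,0.0012,0,0,0,0.5]]'
python3 -m crank '[[0,0,-0.01,0,0,0,0.5],[0,0,-0.04,0,0,0,0.5],[0,0,-0.08,0,0,0,0.5],[0,0,-0.11,0,0,0,0.5],[0,0,-0.11,0,0,0,0.5]]'
python3 go.py 494 203 130 0.10
```

```text
clock: 7.75
eef_pos: [488.1, 280.8, 38.1]
tcp_rot: [-3.142, -0.0, 0.101]
contact_force: [-0.5, 0.3, -1.0]
opening: 0.498
grasp_force: 0.0
clock: 8.25
eef_pos: [490.5, 282.2, 153.0]
tcp_rot: [-3.138, -0.007, 0.101]
contact_force: [0.3, 0.3, -0.0]
opening: 0.5
grasp_force: 0.0
t 8.25 pos [490.5 282.2 153. ] rot [-3.1384 -0.0071  0.1008] F [ 0.3  0.3 -0. ] op 0.500 gf 0.0 | d [-0.0046  0.0792  0.0227] a [-0.0031 -0.0071  0.0008]
```

```bash
python3 -m crank '[[-0.001,0.03,0,0,0,0,0.3],[-0.002,0.06,0,0,0,0,0.3],[-0.002,0.08,0.01,0,0,0,0.3],[-0.002,0.08,0.02,0,0,0,0.3],[-0.002,0.08,0.02,0,0,0,0.3]]' >/dev/null
python3 go.py 494 203 38 0.10
python3 - <<'E'
from h import *
cv2.imwrite("pics/s4.png",np.hstack([crop(cam("side"),240,230,120,140,4),crop(cam("top"),140,160,80,140,4)]))
E
```

```text
t 8.75 pos [493.2 200.5 126.7] rot [3.1411e+00 2.4000e-03 9.9600e-02] F [-0.4  0.   0.4] op 0.699 gf 0.0 | d [ 0.0012 -0.0025  0.0886] a [ 0.0005  0.0024 -0.0004]
```

View pics/s4.png

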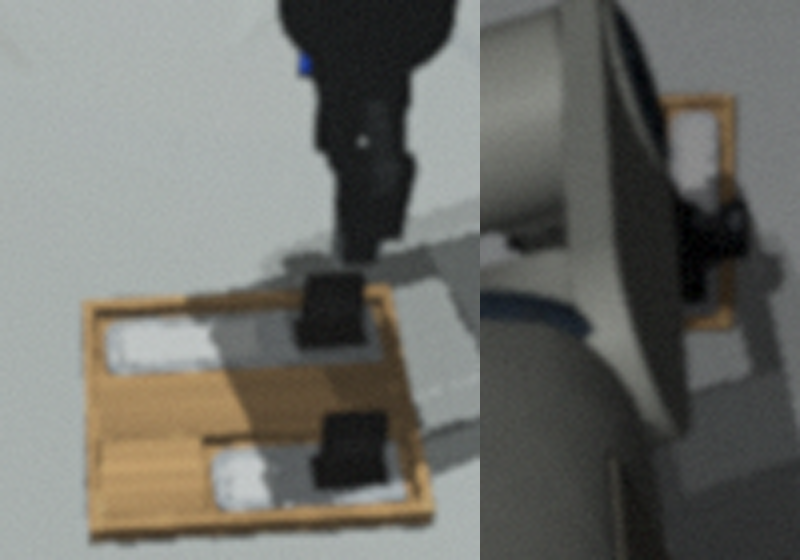

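The short paddle lies flat inside its bay, tip at side crop (215,478) and fin at (350,450), with the long paddle undisturbed. The gripper is above the long fin, so I'll descend.

```bash
python3 -m crank '[[0.001,-0.0025,0.03,0,0,0,0.3],[0.001,-0.0025,0.055,0,0,0,0.3],[0.001,-0.0025,0.075,0,0,0,0.3],[0.001,-0.0025,0.087,0,0,0,0.3],[0.001,-0.0025,0.087,0,0,0,0.3]]' >/dev/null
python3 go.py 494 203 38 0.10
python3 -m crank '[[0,0,0,0,0,0,1],[0,0,0,0,0,0,1],[0,0,0,0,0,0,1],[0,0,0,0,0,0,1],[0,0,0,0,0,0,1]]' 70
python3 -m crank '[[0,0,0,0,0,0,1],[0,0,0,0,0,0,1]]' >/dev/null
python3 go.py 494 203 38 0.10
```

```text
t 9.35 pos [494.1 203.9  39.8] rot [3.141e+00 2.200e-03 1.016e-01] F [ 0.4 -0.1  0.5] op 0.699 gf 0.0 | d [-0.0002  0.0009  0.0018] a [0.0006 0.0022 0.0016]
clock: 9.85
eef_pos: [495.5, 203.8, 41.9]
tcp_rot: [-3.141, -0.002, 0.101]
contact_force: [-1.8, -0.0, 6.9]
opening: 0.105
grasp_force: 69.1
t 10.05 pos [495.5 203.8  41.9] rot [-3.1411e+00 -1.6000e-03  1.0070e-01] F [-0.2  0.6  6.5] op 0.102 gf 69.1 | d [-0.0016  0.0007  0.0039] a [-0.0005 -0.0016  0.0007]
```

```bash
python3 -m crank '[[0,0,-0.01,0,0,0,1],[0,0,-0.035,0,0,0,1],[0,0,-0.065,0,0,0,1],[0,0,-0.09,0,0,0,1],[0,0,-0.1,0,0,0,1]]' >/dev/null
python3 go.py 480 -172 140 -0.028
python3 -m crank '[[0,0.02,0,0,0,0.01,1],[0,0.055,0,0,0,0.03,1],[0,0.095,0,0,0,0.05,1],[0,0.135,0,0,0,0.07,1],[0,0.175,0,0,0,0.09,1]]' >/dev/null
python3 go.py 480 -172 140 -0.028
```

```text
t 10.55 pos [496.  204.  143.9] rot [-3.1405 -0.0037  0.1007] F [-0.   0.6 -1. ] op 0.107 gf 68.2 | d [-0.0537  0.3725  0.0033] a [-0.0013 -0.0036  0.1287]
t 11.05 pos [512.   28.  140.7] rot [3.1416e+00 6.0000e-04 1.0400e-02] F [ 1.1 -0.3 -1. ] op 0.109 gf 68.3 | d [-0.0341  0.1996  0.0007] a [0.     0.0006 0.0384]
```

```bash
python3 -m crank '[[-0.007,0.04,0,0,0,0.008,1],[-0.014,0.08,0,0,0,0.016,1],[-0.021,0.12,0,0,0,0.024,1],[-0.027,0.155,0,0,0,0.032,1],[-0.032,0.185,0,0,0,0.038,1]]' >/dev/null
python3 -m crank '[[-0.002,0.011,0.02,0,0,0,1],[-0.002,0.013,0.04,0,0,0,1],[-0.002,0.013,0.06,0,0,0,1],[-0.002,0.013,0.06,0,0,0,1],[-0.002,0.013,0.06,0,0,0,1]]' >/dev/null
python3 go.py 480 -172 71 -0.028
python3 - <<'E'
from h import *
cv2.imwrite("pics/s5.png",np.hstack([crop(cam("side"),210,130,140,90,4)[:,:440],crop(cam("top"),300,130,90,90,4)]))
E
```

```text
t 12.05 pos [ 479.7 -168.7   80.8] rot [-3.1412e+00  1.4000e-03 -2.7200e-02] F [ 0.4 -0.1 -1.4] op 0.104 gf 68.2 | d [0.0004 0.0033 0.0098] a [-0.0004  0.0014  0.0008]
```

View pics/s5.png

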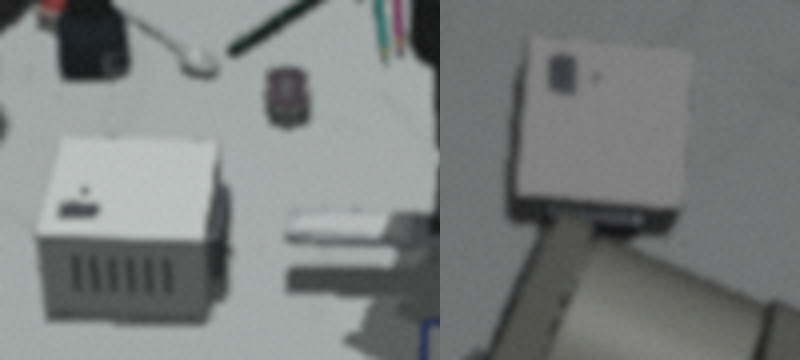

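Side view: blade tip at crop (285,232), level, about 55 crop px short of the bezel at (222,240). The arm hides the blade in the top view. I'll compare edge profiles for the lamp and blade with the predictions.

Run:
```python
from h import *
ps=-0.028;c,sn=np.cos(ps),np.sin(ps)
def prof(f,W,us,vs):
    P=proj(f,np.array([[W(u,v) for v in vs] for u in us]).reshape(-1,3)).astype(np.float32)
    return cv2.remap(f["bgr"].max(2).astype(np.float32),P[:,0],P[:,1],cv2.INTER_LINEAR)[:,0].reshape(len(us),-1).mean(1)
def edges(us,v,n=2):
    g=np.gradient(v); o=[]
    for i in range(1,len(g)-1):
        a=abs(g)
        if a[i]>n and a[i]>=a[i-1] and a[i]>a[i+1]: 
            den=a[i-1]-2*a[i]+a[i+1]; o.append((round(float(us[i]+.5*(a[i-1]-a[i+1])/den*(us[1]-us[0])),1),int(g[i])))
    return o
L=lambda x,y,z:[698+c*x-sn*y,-178.5+sn*x+c*y,z]
us=np.arange(-75,75,1.)
T,S=cam("top"),cam("side")
for n,f in(("top",T),("side",S)):
    for k,(lo,hi) in enumerate(((-45,-5),(5,45))):
        vs=np.arange(lo,hi,4)
        print(n,"lampY at x",lo,hi,edges(us,prof(f,lambda u,v:L(v,u,72),us,vs)))
        print(n,"lampX at y",lo,hi,edges(us,prof(f,lambda u,v:L(u,v,72),us,vs)))
# blade, side: vertical profile in plane y=+16 of the blade, at two x ranges; and tip x
e=r.sense()["eef_pos"];rot=r.sense()["tcp_rot"];ya=rot[2];cc,ss=np.cos(ya),np.sin(ya)
B=lambda x,y,z:[e[0]+cc*x-ss*y,e[1]+ss*x+cc*y,z]
zs=np.arange(20,80,.5)
for a,b in((30,60),(60,85),(85,105)): print("blade z at",a,b,edges(zs,prof(S,lambda u,v:B(v,16,u),zs,np.arange(a,b,2))),"pred under",e[2]-37.9)
xs=np.arange(90,135,1.); zt=e[2]-37.9+6
print("tip",edges(xs,prof(S,lambda u,v:B(u,v,zt),xs,np.arange(-4,5,1.))))
# bezel, side view, near side plane y=+23 of lamp, x -64..: vertical profile
zs=np.arange(0,72,1.)
print("bezel z",edges(zs,prof(S,lambda u,v:L(v,23,u),zs,np.arange(-63,-60,1.)),3))
xs=np.arange(-80,-40,1.); print("bezel x",edges(xs,prof(S,lambda u,v:L(u,23,v),xs,np.arange(32,41,1.)),3))
# bezel in top view: y profile on rim top z=46 at x=-64
print("bezel y",edges(us,prof(T,lambda u,v:L(v,u,46),us,np.arange(-64,-60,1.)),2))
```

```text
top lampY at x -45 -5 [(-51.8, 2), (56.0, -9), (63.1, 8)]
top lampX at y -45 -5 [(-68.2, 3), (-63.1, -2), (-55.5, 11), (53.4, -2)]
top lampY at x 5 45 [(-52.0, 2), (23.2, -5), (41.5, 5), (55.9, -8), (62.8, 6)]
top lampX at y 5 45 [(-73.8, -2), (-63.2, -2), (-55.7, 11), (16.7, -3), (41.7, 3), (52.7, -2)]
side lampY at x -45 -5 [(-51.3, 2), (58.7, -11)]
side lampX at y -45 -5 [(-60.6, -6), (-54.9, 11), (53.2, -4)]
side lampY at x 5 45 [(-50.3, 2), (23.9, -6), (32.4, 2), (40.6, 6), (58.1, -10)]
side lampX at y 5 45 [(-70.9, -13), (-56.6, 18), (15.8, -5), (26.0, -3), (31.9, 2), (42.0, 6), (53.0, -3)]
blade z at 30 60 [(23.7, 4), (24.6, 4), (27.3, 3), (41.0, -3), (44.6, -3), (73.5, 2)] pred under 44.021477040010545
blade z at 60 85 [(22.7, 5), (23.4, 5), (26.1, 4), (39.7, -3), (43.8, -3), (49.7, 3), (51.0, 3), (53.9, 3)] pred under 44.021477040010545
blade z at 85 105 [(21.2, 5), (22.0, 5), (25.0, 3), (25.8, 3), (42.4, -4), (46.3, -2), (48.9, 4), (50.7, 4), (52.9, 4)] pred under 44.021477040010545
tip [(104.7, -4)]
bezel z [(45.5, 4)]
bezel x [(-68.4, -13), (-54.2, 6)]
bezel y [(-50.6, -9), (2.4, 3), (28.8, -4), (59.1, 8)]
```

Run:
```python
from h import *
np.set_printoptions(precision=1,suppress=True,linewidth=220)
S=cam("side");g=S["bgr"].max(2)
print(g[176:200,276:320:2])
e=r.sense()["eef_pos"];ya=r.sense()["tcp_rot"][2];cc,ss=np.cos(ya),np.sin(ya)
B=lambda x,y,z:[e[0]+cc*x-ss*y,e[1]+ss*x+cc*y,e[2]-37.9+z]
for x in(115,100,60): print(x,"far-top",proj(S,B(x,-16,6)),"near-top",proj(S,B(x,16,6)),"near-bot",proj(S,B(x,16,0)))
print("z tip mid",proj(S,B(115,0,3)))
```

```text
[[170 170 165 169 167 170 169 171 169 169 170 170 169 173 169 168 170 167 168 169 167 121]
 [168 167 173 170 172 171 168 168 170 170 169 172 170 169 171 169 170 169 169 168 171 113]
 [169 170 169 169 170 172 167 170 165 172 169 168 169 169 170 168 170 172 169 169 172 114]
 [169 171 167 168 171 171 170 169 171 171 170 170 169 168 171 169 170 172 172 168 172 109]
 [168 168 169 169 168 166 168 168 168 168 170 168 171 168 170 169 167 168 168 171 172 107]
 [171 169 169 167 167 169 168 167 167 169 168 171 165 162 164 169 160 156 167 164 165 105]
 [169 171 163 166 172 175 172 175 169 163 170 170 167 161 167 167 145 128 146 142 144  93]
 [170 168 158 165 177 178 180 180 179 172 175 180 175 172 176 172 126 100 102  96  97  62]
 [172 172 161 163 177 186 185 184 183 179 184 182 182 183 182 172 112  95  80  71  61  38]
 [171 170 157 157 170 183 187 187 183 187 182 185 184 185 184 160 105  95  76  71  57  30]
 [168 170 154 149 164 181 185 182 184 183 182 182 181 181 179 137 103  91  80  71  60  25]
 [169 170 151 145 153 169 172 166 174 176 172 169 170 169 164 112 100  94  81  72  57  35]
 [168 16
[... 641 characters left out ...]
8 161 159 157 160 154 154 157 158 156 160 158 157 167 130  95  94  87  75  68]
 [168 170 166 136 130 128 127 124 123 127 128 130 129 128 132 141 111  88  85  80  75  71]
 [167 170 149 101  90  91  89  87  89  87  89  89  90  90  89  98  85  75  79  73  75  70]
 [166 168 136  84  71  72  73  71  71  69  71  72  72  71  72  70  72  73  74  74  71  73]
 [169 171 127  76  74  72  72  67  69  70  72  70  70  71  75  75  71  69  71  72  74  73]]
115 far-top [[280.2 180.7]] near-top [[279.4 188. ]] near-bot [[279.4 189.8]]
100 far-top [[285.7 180.9]] near-top [[285.  188.2]] near-bot [[285. 190.]]
60 far-top [[300.4 181.5]] near-top [[300.  188.8]] near-bot [[300.  190.6]]
z tip mid [[279.8 185.2]]
```

The tip (column 280) and the blade edges match the prediction within 0.5 px, so the grip offset is known. Corrected for the camera bias seen at the fins, the window is at about (641.8, -175.6) with yaw -0.028. I'll line up on that.

```bash
python3 go.py 492 -171.4 70.9 -0.028
python3 -m crank '[[0.004,0.001,0.003,0,0,0,1],[0.008,0.002,0.006,0,0,0,1],[0.012,0.0027,0.0099,0,0,0,1],[0.012,0.0027,0.0099,0,0,0,1],[0.012,0.0027,0.0099,0,0,0,1]]' >/dev/null
python3 go.py 501.9 -171.7 70.9 -0.028
```

```text
t 12.30 pos [ 480.8 -168.9   81.9] rot [ 3.1411e+00 -1.5000e-03 -2.6900e-02] F [ 0.7  0.1 -0.9] op 0.107 gf 68.2 | d [0.0113 0.0022 0.011 ] a [ 0.0005 -0.0015  0.0011]
t 12.80 pos [ 492.  -171.8   70.7] rot [-3.1414e+00  6.0000e-04 -2.7200e-02] F [ 0.6 -0.2  0.4] op 0.107 gf 68.2 | d [ 0.0099 -0.0004 -0.0002] a [-0.0002  0.0006  0.0008]
```

```bash
python3 -m crank '[[0.006,0,0,0,0,0,1],[0.012,0,0,0,0,0,1],[0.018,0,0,0,0,0,1],[0.023,0,0,0,0,0,1],[0.023,0,0,0,0,0,1]]' >/dev/null; python3 go.py 523 -172.3 70.9 -0.028
python3 -m crank '[[0.002,0,0,0,0,0,1],[0.004,0,0,0,0,0,1],[0.006,0,0,0,0,0,1],[0.008,0,0,0,0,0,1],[0.008,0,0,0,0,0,1]]' >/dev/null;python3 go.py 523 -172.3 70.9 -0.028
python3 - <<'E'
from h import *
cv2.imwrite("pics/s6.png",crop(cam("side"),230,150,80,60,10))
E
```

```text
t 13.30 pos [ 516.1 -172.6   71.2] rot [ 3.1413e+00 -9.0000e-04 -2.7000e-02] F [ 0.3  0.1 -1.7] op 0.106 gf 68.2 | d [ 0.0069 -0.0005  0.0003] a [ 0.0003 -0.0009  0.001 ]
t 13.80 pos [ 523.4 -172.7   71.1] rot [ 3.1415e+00 -3.0000e-04 -2.7100e-02] F [ 0.5  0.8 -1.3] op 0.103 gf 68.2 | d [-0.0004 -0.0004  0.0002] a [ 0.0001 -0.0003  0.0009]
```

View pics/s6.png

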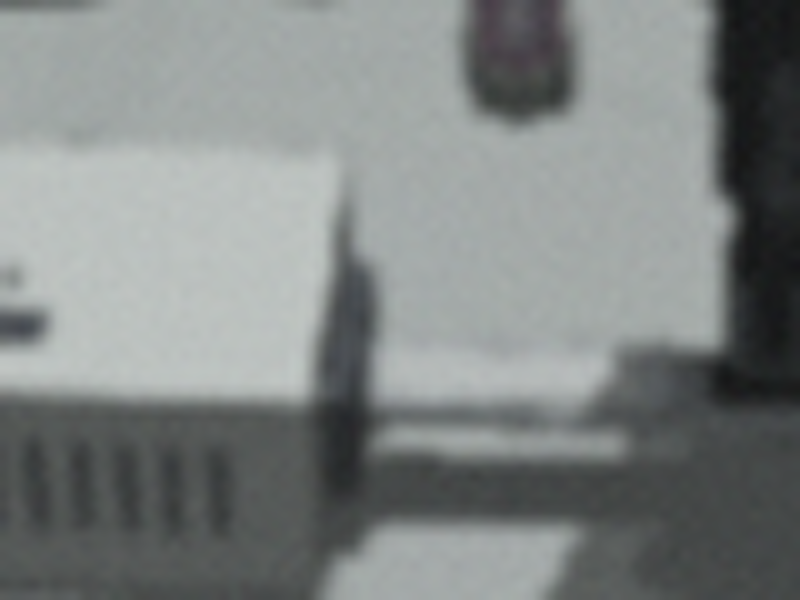

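The blade tip is entering the bezel at crop (370,385), roughly centred, with no force. I'll advance in small steps and watch the force.

```bash
for i in 1 2; do python3 -m crank '[[0.001,0,0,0,0,0,1],[0.002,0,0,0,0,0,1],[0.003,0,0,0,0,0,1],[0.004,0,0,0,0,0,1],[0.004,0,0,0,0,0,1]]' >/dev/null;python3 go.py 581.8 -173.9 70.9 -0.028; done
```

```text
t 14.35 pos [ 527.2 -172.8   71.1] rot [ 3.1416e+00 -1.0000e-04 -2.7200e-02] F [-0.1 -0.2 -1.1] op 0.109 gf 68.2 | d [ 0.0546 -0.0004  0.0002] a [ 0.     -0.0001  0.0008]
t 14.85 pos [ 531.2 -172.9   71.1] rot [ 3.1416e+00 -1.0000e-04 -2.7200e-02] F [-0.5  0.5 -0.2] op 0.102 gf 68.2 | d [ 0.0506 -0.0004  0.0002] a [ 0.     -0.0001  0.0008]
```

```bash
for i in 1 2; do python3 -m crank '[[0.002,0,0,0,0,0,1],[0.004,0,0,0,0,0,1],[0.006,0,0,0,0,0,1],[0.008,0,0,0,0,0,1],[0.008,0,0,0,0,0,1]]' >/dev/null;python3 go.py 581.8 -173.9 70.9 -0.028; done
```

```text
t 15.35 pos [ 539.4 -173.2   71.1] rot [ 3.1415e+00 -3.0000e-04 -2.7200e-02] F [-0.5  0.2 -1. ] op 0.107 gf 68.2 | d [ 0.0424 -0.0004  0.0002] a [ 0.0001 -0.0003  0.0008]
t 15.85 pos [ 547.4 -173.4   71.1] rot [ 3.1415e+00 -3.0000e-04 -2.7200e-02] F [ 0.6 -1.5 -0.8] op 0.106 gf 68.2 | d [ 0.0344 -0.0004  0.0002] a [ 0.0001 -0.0003  0.0008]
```

```bash
for i in 1 2 3; do python3 -m crank '[[0.003,0,0,0,0,0,1],[0.006,0,0,0,0,0,1],[0.009,0,0,0,0,0,1],[0.0115,0,0,0,0,0,1],[0.0115,0,0,0,0,0,1]]' >/dev/null;python3 go.py 581.8 -173.9 70.9 -0.028; done
python3 -m crank '[[0,0,0,0,0,0,1],[0,0,0,0,0,0,1],[0,0,0,0,0,0,1]]' >/dev/null
python3 go.py 581.8 -173.9 70.9 -0.028
python3 - <<'E'
from h import *
cv2.imwrite("pics/s7.png",np.hstack([crop(cam("side"),215,140,100,80,5)[:,:440],crop(cam("top"),300,130,70,80,5)]))
E
```

```text
t 16.35 pos [ 559.  -173.7   71.1] rot [ 3.1415e+00 -4.0000e-04 -2.7000e-02] F [-0.1 -1.1 -0.9] op 0.106 gf 68.2 | d [ 0.0228 -0.0004  0.0002] a [ 0.0001 -0.0004  0.001 ]
t 16.85 pos [ 570.5 -174.    71.1] rot [ 3.1415e+00 -3.0000e-04 -2.7100e-02] F [-0.5 -0.  -1.6] op 0.108 gf 68.2 | d [ 0.0113 -0.0004  0.0002] a [ 0.0001 -0.0003  0.0009]
t 17.35 pos [ 582.  -174.3   71.1] rot [ 3.1415e+00 -4.0000e-04 -2.7200e-02] F [-0.1  1.  -1.3] op 0.103 gf 68.2 | d [-0.0002 -0.0004  0.0002] a [ 0.0001 -0.0004  0.0008]
t 17.65 pos [ 581.4 -174.3   71. ] rot [-3.1416e+00  2.0000e-04 -2.7200e-02] F [ 0.1 -0.1 -1.7] op 0.107 gf 68.2 | d [ 0.0004 -0.0004  0.0001] a [-0.      0.0002  0.0008]
```

View pics/s7.png

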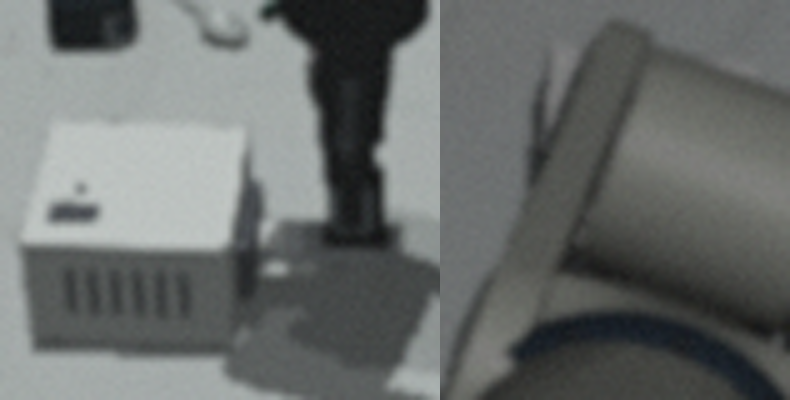

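The side view shows the blade level through the bezel at crop (262,240), with about 33–36 mm exposed between fin and bezel. That puts roughly 55–57 mm inside, with contact forces at noise level, so I'm handing in.

```bash
python3 -c "
from rig import sign_off
print(sign_off())"
```

```text
the job is handed in; nothing more can be done
None
```

The job is handed in at about 18 s: the short paddle lies flat in its tray bay, and the long paddle is held level through the lamp window, about 55 mm in by my estimate, with contact forces at noise level.

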